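# Post the failed counterweight plate into the reject box

### The job

One of the three counterweight plates standing in the blue rack has failed its check: the one with the red band. Lift it out, lay it down flat on the bench and let go, then take it again the flat way and post it lengthways through the sprung yellow flap of the red reject box, so that it is wholly inside and the flap snaps shut behind it. Leave the two green-banded plates, the pulley and the flange where they are.

Things in the scene. Friction and masses are not known exactly. Their poses are not given: they have to be found in the camera images.
- plate_red_center (a point): centre of the plate to post: aluminium bar 140 mm long (x axis), 20 mm thick (y axis), 60 mm wide (z axis, upright while in the rack), about 0.44 kg, red band 34 mm wide round its middle, dark plugged bolt holes near both ends. It starts standing on its long 20 mm edge in the rack. Either face may go up and either end first
- plate_green_a_center (a point): centre of a passed plate, same size and axes, green band; stands in the rack and stays there
- plate_green_b_center (a point): centre of the other passed plate, same size and axes, green band; stands in the rack and stays there
- rack: fixed blue rack base 150 x 200 x 10 mm, origin at the centre of its underside. Plates stand on it (their tops 70 mm above the bench), length along its x, side by side along its y at 75 mm pitch, each between two black rails 24 mm apart whose tops are 24 mm above the bench
- reject_box: fixed red steel box 260 long (x) x 160 wide (y) x 189 mm high, clear top; origin at the centre of its underside. Its front, with the slot, faces its own -x; things are pushed in along +x. Front wall 4 mm thick; right behind it a polished chute falls at 40 degrees, so a plate whose centre is past the wall tips down and slides in when let go
- slot (a point): centre of the posting slot, in the plane of the box's outer front face; axes as the box's. Opening 78 mm wide (y) by 38 mm high, lower edge 120 mm, upper edge 158 mm above the bench: the plate passes only when about flat. A steel sill 90 mm wide, 25 mm deep stands out in front, level with the lower edge
- flap (a joint): yellow flap just behind the slot, hinged along the slot's upper edge, swings inward; radians, 0 = shut, 1.45 = fully open. A spring shuts it: it takes about 1.2 N at its lower edge to start, about 2 N when wide open
- pulley: loose steel belt pulley, 72 mm diameter, 42 mm high, bystander; origin at the centre of its underside
- flange: loose aluminium hub flange, 90 mm diameter, 34 mm high, bystander; origin at the centre of its underside
Mind the look-alikes: they are no part of the job. What is shaped like the part that bears plate_red_center but brown or orange is not meant.

How it is judged:
By the outcome, as a careful person would: the job done as asked, in the order asked, and still so for the second after the job is handed in, with the robot touching nothing.
It also fails if it takes over 70 s, if anything falls off the work surface, if the arm or the gripper's body presses on something with over 40 N, if the wrist force passes 120 N, or if a joint passes its speed limit or range.

### The arm

A 6-joint arm with a two-finger parallel gripper is mounted at the origin on the work surface. World frame = base frame: x ahead of the robot, y to its left, z up, the work surface at z = 0. Lengths are in m, angles in rad, forces in N, time in s.
With the tool pointing down it reaches from about 0.225 to 0.875 m from the base axis. Payload 3.4 kg.
Tool frame: the origin (TCP) lies midway between the tips of the shut fingers; the grasp point (between the pads) lies 19 mm behind it; z points along the fingers, y is the line along which they close (so a half turn about z gives the same grasp; the last joint's range is limited). The gripper opens to 85 mm and grips with 20 to 120 N. Pads are 22 mm wide; open, the fingers measure 114 mm over their backs; the gripper's body (76 mm by 85 mm) begins 54 mm behind the grasp point. The pads swing forward as they close: fully open they stand 13 mm farther back than shut.
Start: joints at [-1.441, 0.276, 1.505, -0, 1.361, -0.121], TCP at [0.143, -0.557, 0.231] pointing down, gripper open.
Joint ranges: [-2.89, 2.89], [-0.75, 2.08], [0.22, 2.7], [-1.18, 4.32], [0.11, 2.71], [-2.7, 2.7]. Speed limits (rad/s): [2.57, 2.57, 3.14, 3.14, 3.14, 3.14].

### API

Orientations are given as a unit quaternion [w, x, y, z].
In Python, from rig import * gives the robot as it stands.
- The arm moves only by the tool apply_moves, never from a script. Its argument "steps" is one flat list of numbers, 4 for each row, row after row: the shift along the world's x, y, z in cm, then the turn about the world's z in degrees. A call has 1 to 8 rows; each row is the pose to reach, as a shift and turn from the pose commanded when the call began; what a row does not reach only later rows make up. A row lasts 1/12 s, in which the tool goes at most 41.7 mm and 7.16 degrees, less where a joint would pass 70% of its speed; a pose out of reach is approached as far as the arm can. A call with a gripper value outside its range is refused whole. "jaw" is the closure in counts, from 0 (fully open) to 255 (shut), set as the call begins (left out, the last holds). The fingers move at their own pace and stop on an object; "newtons" is the grip in N (left out, the last holds). Time passes only in rows, so rows that repeat a pose let the fingers close. It gives the time, the measured TCP pose, the force, the opening and the grip force at its end, in the units of the state.
- get_state(): the state, without advancing time (a new reading comes with each control period).
- get_image(name): name is "scene" or "top" or "wrist"; returns the picture (384x512x3 uint8, red, green, blue); there is no depth.
- calibration(name): a dict with "fx", "fy", "cx", "cy" (pixels), "xyz" and "rotation" of the camera in the world. Camera axes: x right, y up, looking along -z (the intrinsics and any distortion apply to the point x, -y, -z); pixel columns grow to the right and rows downward; lengths in m; the calibration is good to about 2 mm. A picture is of the moment at which its call begins: read the wrist's pose just before it. calibration takes no time and is no camera call; for the wrist camera it gives the pose at the moment of the call.
- sign_off(): hands the job in; it is judged then, once.
The state is a dict: "clock": time; "qpos": joint angles; "qd": joint speeds; "effort": joint torques, N m; "position": TCP position; "ee_rot": TCP orientation; "contact_force": force on the tool from outside, world axes, zero at the start; "moment": the same for the moment, N m; "width": finger opening in m; "gripper_force": force on a finger pad.
Only numpy, scipy, OpenCV 4.12 (cv2) and the standard library are available. Lean on these libraries where they do the work, as an engineer would, in place of code of your own. Each camera call takes 0.05 s, during which the arm holds its last target. There are 200 camera calls.

## Working session

There is one attempt and no reset: what is moved stays moved. The work goes in short steps, Python scripts to look and compute and a tool call to move; the robot and the scene stay as the last step left them, time stands still between calls to the robot, and variables do not carry over. Pictures are saved under pics/ and viewed, at most 10 in all, crops included, and the job is handed in when it is done.

Besides the shell and the picture viewer there is one more tool, called after "Request:" as name(argument=value, ...) on one line, values as JSON. apply_moves: Moves the arm, as the interface text tells. Its arguments: {"type":"object","properties":{"steps":{"type":"array","items":{"type":"number"}},"jaw":{"type":"number"},"newtons":{"type":"number"}},"required":["steps"]}

```bash
ls; mkdir -p pics
python3 - <<'E'
from rig import *
import cv2,numpy as np
s=get_state();print({k:np.round(v,3).tolist() for k,v in s.items()})
for n in("scene","top"):
    im=get_image(n);cv2.imwrite(f"pics/{n}0.png",im[:,:,::-1]);c=calibration(n);print(n,{k:np.round(v,4).tolist() for k,v in c.items()})
a=[cv2.imread(f"pics/{n}0.png") for n in("scene","top")]
E
```

```text
pics
{'clock': 0.0, 'qpos': [-1.441, 0.277, 1.506, 0.0, 1.361, -0.121], 'qd': [-0.001, -0.001, -0.001, -0.0, 0.001, -0.0], 'effort': [0.002, -41.676, -24.58, -0.0, 0.011, -0.0], 'position': [0.143, -0.556, 0.23], 'ee_rot': [-0.001, 0.992, 0.125, -0.0], 'contact_force': [0.697, 0.175, -0.072], 'moment': [-0.015, 0.062, -0.029], 'gripper_force': 0.0, 'width': 0.085}
scene {'fx': 485.1696, 'fy': 485.1696, 'cx': 252.573, 'cy': 189.9387, 'xyz': [1.4216, -0.7864, 1.0603], 'rotation': [0.8188, 0.4086, 0.1694, 0.366]}
top {'fx': 427.0573, 'fy': 427.0573, 'cx': 254.5588, 'cy': 187.3756, 'xyz': [0.4149, 0.0435, 1.2962], 'rotation': [-0.6989, -0.0361, 0.0252, 0.7139]}
```

View pics/scene0.png

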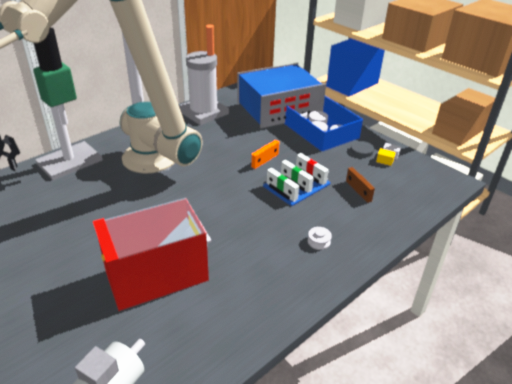

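View pics/top0.png

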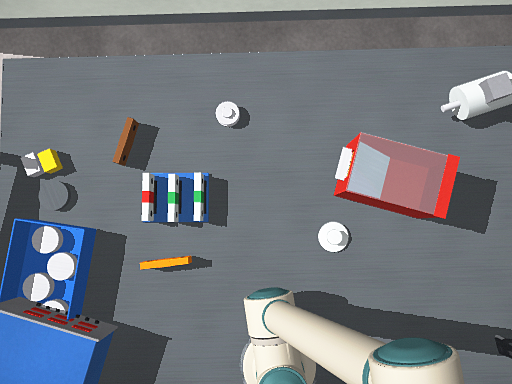

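The scene picture shows the rack with three plates at about (297,178), red band at (312,166), and the red box at (155,250). The top picture shows the red-banded plate at (148,197), the greens at (173,197) and (198,197), the box with its pale flap at (345,163) facing left, the flange or pulley at (333,237) and (228,114), and look-alikes in brown (125,140) and orange (166,262). The one standing in the rack with the red band (148,197) fits; I'll confirm it in a crop.

```bash
cat > h.py <<'E'
import numpy as np,cv2
from scipy.spatial.transform import Rotation as R
def rot(q): q=np.asarray(q,float); return R.from_quat(q[[1,2,3,0]]) if q.shape==(4,) else R.from_matrix(q)
def ray(c,u,v):
    return rot(c["rotation"]).apply([(u-c["cx"])/c["fx"],-(v-c["cy"])/c["fy"],-1])
def unproj(c,u,v,z):
    d=ray(c,u,v);o=np.array(c["xyz"]);return o+d*(z-o[2])/d[2]
def proj(c,p):
    q=rot(c["rotation"]).inv().apply(np.atleast_2d(p)-np.array(c["xyz"]))
    return np.c_[c["cx"]+c["fx"]*q[:,0]/-q[:,2],c["cy"]-c["fy"]*q[:,1]/-q[:,2]]
def blobs(im,lo,hi,minA=15,box=None):
    "im RGB; HSV range; list of (area, minAreaRect)"
    m=cv2.inRange(cv2.cvtColor(im,cv2.COLOR_RGB2HSV),lo,hi)
    if lo[0]==0: m|=cv2.inRange(cv2.cvtColor(im,cv2.COLOR_RGB2HSV),(172,)+tuple(lo[1:]),(180,)+tuple(hi[1:]))
    if box: k=np.zeros_like(m);x0,y0,x1,y1=box;k[y0:y1,x0:x1]=1;m*=k
    cs,_=cv2.findContours(m,cv2.RETR_EXTERNAL,cv2.CHAIN_APPROX_NONE)
    return [(cv2.contourArea(x),cv2.minAreaRect(x)) for x in cs if cv2.contourArea(x)>=minA]
E
python3 - <<'E'
from h import *
from rig import calibration
im=cv2.imread("pics/top0.png")[:,:,::-1].copy();c=calibration("top")
for nm,lo,hi in(("red",(0,120,80),(7,255,255)),("green",(45,100,50),(85,255,255))):
    for a,r in blobs(im,lo,hi):
        print(nm,a,np.round(r[0],1),np.round(r[1],1),round(r[2],1),unproj(c,*r[0],.07).round(4))
A=cv2.resize(im[160:235,130:220],None,fx=4.4,fy=4.4,interpolation=cv2.INTER_CUBIC)
B=cv2.resize(im[120:225,325:470],None,fx=3.1,fy=3.1,interpolation=cv2.INTER_CUBIC)
o=np.zeros((600,800,3),np.uint8);o[:330,:396]=A[:330,:396];o[:B.shape[0],400:400+B.shape[1]]=B[:,:400]if B.shape[1]>400 else B
cv2.imwrite("pics/crop1.png",o[:340,:,::-1])
E
```

```text
red 48.0 [ 81.5 328. ] [19.3  3.6] 16.7 [0.1343 0.5575 0.07  ]
red 44.0 [ 87.5 324.6] [19.6  3.4] 16.7 [0.1435 0.5406 0.07  ]
red 49.0 [ 57.  320.6] [20.6  3.5] 16.7 [0.1559 0.6276 0.07  ]
red 27.0 [ 60.3 316.4] [12.4  3.4] 15.9 [0.1673 0.6183 0.07  ]
red 50.0 [ 33.  313.4] [20.6  3.6] 16.7 [0.1771 0.6963 0.07  ]
red 45.0 [ 40.5 310.5] [19.6  3.4] 16.7 [0.1849 0.6751 0.07  ]
red 113.0 [147.5 196.5] [11. 11.] 90.0 [0.5021 0.371  0.07  ]
red 1630.5 [396.4 176.9] [114.  70.] 13.7 [ 0.543  -0.3467  0.07  ]
green 102.0 [173.  197.5] [11. 10.] 90.0 [0.4976 0.2972 0.07  ]
green 90.0 [198.5 196.5] [11.  9.] 90.0 [0.4989 0.2234 0.07  ]
```

View pics/crop1.png

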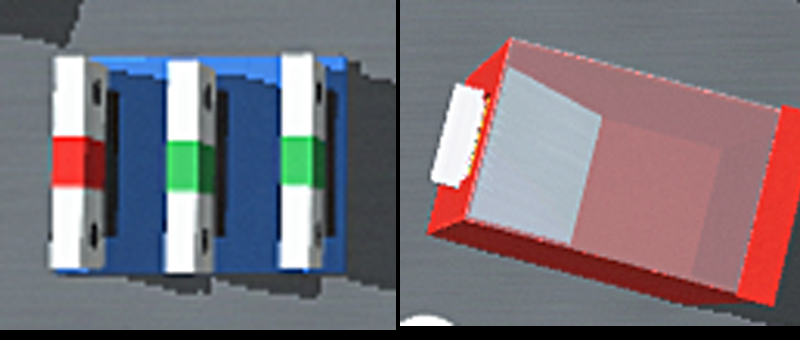

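The crop confirms it: the red-banded plate is the leftmost in the rack, next to two green ones. The box's front (flap and sill, pale) faces left. Next I compute the poses.

Run:
```python
from h import *
from rig import calibration
c=calibration("top")
f=lambda x,y:(130+x/4.4-.4,160+y/4.4-.4)
g=lambda x,y:(325+(x-400)/3.1-.4,120+y/3.1-.4)
for n,p,z in(("redtopN",f(70,56),.07),("redtopS",f(64,266),.07),("bl_N",f(346,58),.01),("bl_S",f(346,272),.01),("grB N",f(297,54),.07),("grB S",f(293,270),.07)):print(n,unproj(c,*p,z).round(4))
P=[unproj(c,*g(*p),.189) for p in((512,38),(467,217),(781,107),(738,292))]
for p in P:print("box",p.round(4))
fr=P[0]-P[1];print("front w",np.linalg.norm(fr),"x-axis ang",np.degrees(np.arctan2(fr[1],fr[0]))-90, np.degrees(np.arctan2(*(P[2]-P[0])[[1,0]])))
s=[unproj(c,*g(*p),.12) for p in((458,84),(432,182))]
print("sill outer",s[0].round(4),s[1].round(4))
for q in((228,114),(333,237)):print(unproj(c,*q,.04).round(3))
```

```text
redtopN [0.5725 0.3769 0.07  ]
redtopS [0.4344 0.3806 0.07  ]
bl_N [0.5746 0.2019 0.01  ]
bl_S [0.4273 0.2035 0.01  ]
grB N [0.5705 0.2268 0.07  ]
grB S [0.4287 0.2307 0.07  ]
box [ 0.6513 -0.2218  0.189 ]
box [ 0.5004 -0.1779  0.189 ]
box [ 0.5872 -0.4441  0.189 ]
box [ 0.4331 -0.3995  0.189 ]
front w 0.15719608760981113 x-axis ang -106.19394066398466 -106.09580260036505
sill outer [ 0.6254 -0.1884  0.12  ] [ 0.5377 -0.1619  0.12  ]
[0.747 0.137 0.04 ]
[ 0.374 -0.164  0.04 ]
```

Request:
apply_moves(steps=[1.44, 3.74, 0, -2, 2.88, 7.48, 0, -4, 4.32, 11.22, 0, -6, 5.76, 14.96, 0, -8, 7.2, 18.7, 0, -10, 8.64, 22.44, 0, -12, 10.08, 26.18, 0, -14, 11.52, 29.92, 0, -15.7], jaw=100, newtons=60)

```text
clock: 0.77
position: [0.2579, -0.2558, 0.2311]
ee_rot: [-0.0, 1.0, -0.013, 0.0]
contact_force: [1.4, 0.9, -0.3]
width: 0.0516
gripper_force: 0.0
```

Request:
apply_moves(steps=[1.44, 3.74, 0, 0, 2.88, 7.48, 0, 0, 4.32, 11.22, 0, 0, 5.76, 14.96, 0, 0, 7.2, 18.7, 0, 0, 8.64, 22.44, 0, 0, 10.08, 26.18, 0, 0, 11.52, 29.92, 0, 0])

```text
clock: 1.43
position: [0.373, 0.0435, 0.2313]
ee_rot: [0.0, 1.0, -0.011, 0.0]
contact_force: [1.0, -0.2, -0.4]
width: 0.0519
gripper_force: 0.0
```

Request:
apply_moves(steps=[1.44, 3.74, 0, 0, 2.88, 7.48, 0, 0, 4.32, 11.22, 0, 0, 5.76, 14.96, 0, 0, 7.2, 18.7, 0, 0, 8.64, 22.44, 0, 0, 10.08, 26.18, 0, 0, 11.52, 29.92, 0, 0])

```text
clock: 2.1
position: [0.4883, 0.3425, 0.2308]
ee_rot: [0.0, 1.0, -0.011, -0.0]
contact_force: [2.0, -0.4, 1.0]
width: 0.0518
gripper_force: 0.0
```

Request:
apply_moves(steps=[1.5, 3.55, 0, 0, 1.5, 3.55, 0, 0, 1.5, 3.55, 0, 0])

```text
clock: 2.35
position: [0.5032, 0.3775, 0.2296]
ee_rot: [0.001, 1.0, -0.01, -0.001]
contact_force: [-0.9, 0.3, -0.7]
width: 0.052
gripper_force: 0.0
```

```bash
cat > look.py <<'E'
import sys
from h import *
from rig import *
def look(name):
    c=calibration("wrist");im=get_image("wrist");s=get_state()
    cv2.imwrite(f"pics/{name}.png",im[:,:,::-1])
    import pickle;pickle.dump((c,s["position"]),open(f"pics/{name}.pkl","wb"))
    return im,c,s
E
python3 - <<'E'
from look import *
im,c,s=look("w1");print(s["position"],s["ee_rot"],c["xyz"],c["fx"])
for nm,lo,hi in(("red",(0,120,80),(7,255,255)),("green",(45,100,50),(85,255,255))):
    for a,r in blobs(im,lo,hi,100):
        print(nm,a,np.round(r[0],1),np.round(r[1],1),round(r[2],1),unproj(c,*r[0],.07).round(4))
E
```

```text
[0.50272396 0.37601398 0.2300296 ] [ 0.00107037  0.99993805 -0.01101959 -0.00114521] [0.57844303 0.37578263 0.37195124] 337.9371916524502
red 790.5 [252.5 174. ] [25. 36.] 0.0 [0.5018 0.3755 0.07  ]
green 1077.0 [328.1 173.9] [34.7 41.3] 4.8 [0.5005 0.3059 0.07  ]
green 1461.5 [404.5 170.7] [46.3 39.3] 9.0 [0.502  0.2359 0.07  ]
```

View pics/w1.png

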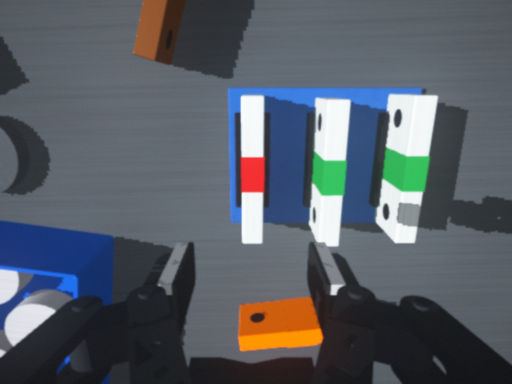

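The wrist picture shows the red plate's top edge running straight up column 252 (rows 96–242), midway between the fingers at columns 190 and 310. The position agrees with the top camera, so I go down.

Request:
apply_moves(steps=[0, 0, -4, 0, 0, 0, -8, 0, 0, 0, -12, 0, 0, 0, -15, 0, 0, 0, -17.5, 0, 0, 0, -19, 0, 0, 0, -19.8, 0, 0, 0, -19.8, 0])

```text
clock: 3.07
position: [0.5018, 0.3739, 0.0319]
ee_rot: [0.001, 1.0, -0.012, -0.002]
contact_force: [-0.5, -0.5, 0.1]
width: 0.0519
gripper_force: 0.0
```

Request:
apply_moves(steps=[0, 0, 0, 0, 0, 0, 0, 0, 0, 0, 0, 0, 0, 0, 0, 0, 0, 0, 0, 0, 0, 0, 0, 0], jaw=255, newtons=60)

```text
clock: 3.57
position: [0.5044, 0.3763, 0.0353]
ee_rot: [-0.0, 1.0, -0.012, 0.001]
contact_force: [0.0, -2.0, 6.1]
width: 0.0195
gripper_force: 60.1
```

Request:
apply_moves(steps=[0, 0, 1, 0, 0, 0, 3, 0, 0, 0, 6, 0, 0, 0, 9, 0, 0, 0, 12, 0, 0, -2, 13, 0, 0, -5, 13, 0, 0, -9, 13, 0])

```text
clock: 4.23
position: [0.5033, 0.2875, 0.1644]
ee_rot: [-0.001, 1.0, -0.01, 0.001]
contact_force: [0.5, -1.8, -5.6]
width: 0.0194
gripper_force: 59.4
```

Request:
apply_moves(steps=[0, -3.5, 0, 7, 0, -7, 0, 14, 0, -10.5, 0, 21, 0, -14, 0, 28, 0, -17.5, 0, 35, 0, -21, 0, 42, 0, -24, 0, 49, 0, -25.5, 0, 56])

```text
clock: 4.9
position: [0.5022, 0.0278, 0.1631]
ee_rot: [0.001, 0.891, 0.455, -0.001]
contact_force: [0.2, 0.5, -6.3]
width: 0.019
gripper_force: 59.5
```

Request:
apply_moves(steps=[0, 0, -1, 7, 0, 0, -3, 14, 0, 0, -6, 19.3, 0, 0, -9, 19.3, 0, 0, -11, 19.3, 0, 0, -12, 19.3, 0, 0, -12, 19.3, 0, 0, -12, 19.3])

```text
clock: 5.57
position: [0.5026, 0.0313, 0.0429]
ee_rot: [-0.001, 0.803, 0.596, -0.001]
contact_force: [0.7, 1.0, -5.4]
width: 0.0194
gripper_force: 59.4
```

Request:
apply_moves(steps=[0, 0, -0.6, 0, 0, 0, -1.2, 0, 0, 0, -1.5, 0, 0, 0, -1.6, 0, 0, 0, -1.7, 0, 0, 0, -1.8, 0, 0, 0, -1.8, 0, 0, 0, -1.8, 0])

```text
clock: 6.23
position: [0.5035, 0.031, 0.0255]
ee_rot: [0.0, 0.803, 0.596, 0.0]
contact_force: [-0.5, 0.1, -4.7]
width: 0.0193
gripper_force: 59.7
```

Request:
apply_moves(steps=[0, 0, -0.1, 0, 0, 0, -0.2, 0, 0, 0, -0.2, 0, 0, 0, -0.2, 0])

```text
clock: 6.57
position: [0.5035, 0.031, 0.0252]
ee_rot: [0.0, 0.803, 0.596, 0.0]
contact_force: [-3.0, -0.7, 9.6]
width: 0.0194
gripper_force: 61.7
```

Request:
apply_moves(steps=[0, 0, 0, 0, 0, 0, 0, 0, 0, 0, 0, 0, 0, 0, 0, 0, 0, 0, 0.5, 0, 0, 0, 1.2, 0, 0, 0, 2.0, 0, 0, 0, 2.0, 0], jaw=145)

```text
clock: 7.23
position: [0.5048, 0.031, 0.0451]
ee_rot: [0.001, 0.803, 0.596, 0.001]
contact_force: [-0.5, 0.1, 0.2]
width: 0.037
gripper_force: 0.0
```

Request:
apply_moves(steps=[0.4, -0.12, 0, 0, 0.8, -0.23, 0, 0, 1.1, -0.32, 0, 0, 1.4, -0.4, 0, 0, 1.7, -0.49, 0, 0, 2.0, -0.57, 0, 0, 2.3, -0.66, 0, 0, 2.3, -0.66, 0, 0])

```text
clock: 7.9
position: [0.5276, 0.0241, 0.0433]
ee_rot: [0.001, 0.803, 0.596, 0.001]
contact_force: [-0.3, 0.3, 0.1]
width: 0.037
gripper_force: 0.0
```

Run:
```python
from look import *
im,c,s=look("w2")
t=get_image("scene")
a=cv2.resize(t[120:260,190:360],(486,400),interpolation=cv2.INTER_CUBIC)
cv2.imwrite("pics/w2b.png",np.hstack([cv2.resize(im,(314,400))*0+cv2.resize(im[100:384,:],(314,400)),a])[:,:,::-1])
```

```text
(no output)
```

View pics/w2b.png

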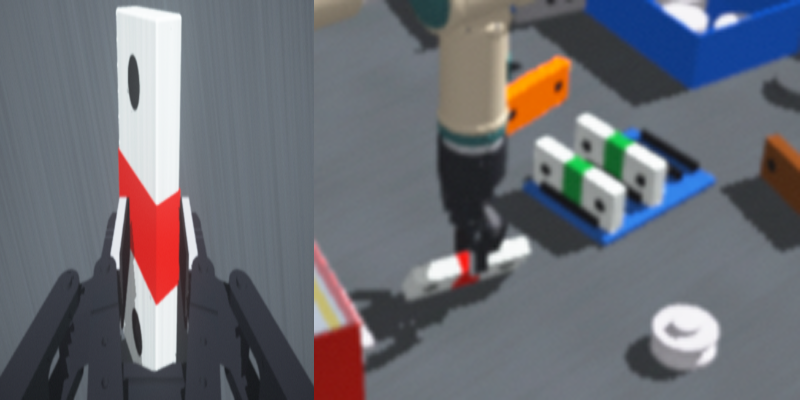

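The picture shows the plate leaning to the right between the fingers, with its left face visible, and nothing else disturbed. I let it down by opening while following.

Request:
apply_moves(steps=[0.4, -0.11, 0, 0, 0.8, -0.23, 0, 0, 1.1, -0.31, 0, 0, 1.1, -0.31, 0, 0], jaw=110)

```text
clock: 8.33
position: [0.5383, 0.0211, 0.0434]
ee_rot: [0.0, 0.803, 0.596, 0.0]
contact_force: [0.7, 0.0, 0.2]
width: 0.0488
gripper_force: 0.0
```

Request:
apply_moves(steps=[0.4, -0.11, 0, 0, 0.8, -0.23, 0, 0, 1.2, -0.34, 0, 0, 1.6, -0.46, 0, 0, 1.6, -0.46, 0, 0], jaw=0)

```text
clock: 8.75
position: [0.5547, 0.0164, 0.0434]
ee_rot: [0.001, 0.803, 0.596, 0.001]
contact_force: [0.1, 0.4, 0.6]
width: 0.0854
gripper_force: 0.0
```

Run:
```python
from look import *
im,c,s=look("w3")
t=get_image("scene")
a=cv2.resize(t[120:260,190:360],(486,400),interpolation=cv2.INTER_CUBIC)
cv2.imwrite("pics/w3b.png",np.hstack([cv2.resize(im[100:384,:],(314,400)),a])[:,:,::-1])
```

```text
(no output)
```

View pics/w3b.png

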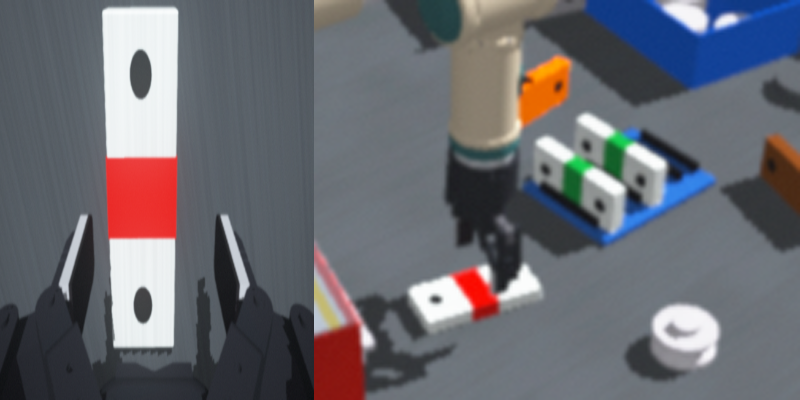

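The plate lies flat and untouched between the open fingers: red band at (141,197), left side of the picture. I rise clear and measure it.

Request:
apply_moves(steps=[0, 0, 3, 0, 0, 0, 6, 0, 0, 0, 9, 0, 0, 0, 12, 0, 0, 0, 14, 0, 0, 0, 14, 0, 0, 0, 14, 0, 0, 0, 14, 0])

```text
clock: 9.52
position: [0.5523, 0.0169, 0.1824]
ee_rot: [-0.001, 0.803, 0.596, -0.001]
contact_force: [-0.3, -0.6, -0.8]
width: 0.0853
gripper_force: 0.0
```

```bash
cat > plate.py <<'E'
from look import *
im,c,s=look(sys.argv[1]);z=float(sys.argv[2])
h=cv2.cvtColor(im,cv2.COLOR_RGB2HSV)
m=cv2.inRange(h,(0,0,190),(180,60,255))|cv2.inRange(h,(0,150,90),(6,255,255))|cv2.inRange(h,(174,150,90),(180,255,255))
m=cv2.morphologyEx(m,cv2.MORPH_CLOSE,np.ones((5,5)))
cs,_=cv2.findContours(m,cv2.RETR_EXTERNAL,cv2.CHAIN_APPROX_NONE)
print("tcp",s["position"].round(4),"yaw",np.degrees(2*np.arctan2(s["ee_rot"][2],s["ee_rot"][1])).round(2))
for k in sorted(cs,key=cv2.contourArea)[-3:]:
    p=np.array([unproj(c,u,v,z)[:2] for u,v in k[:,0,:].astype(float)])*1000
    r=cv2.minAreaRect(p.astype(np.float32));print("px",np.round(cv2.minAreaRect(k)[0]),"mm c",np.round(r[0],1),"size",np.round(r[1],1),"ang",round(r[2],2))
for a,r in blobs(im,(0,150,90),(6,255,255),200): print("red",np.round(r[0]),unproj(c,*r[0],z).round(4))
E
python3 plate.py w4 .02
```

```text
tcp [0.552  0.0169 0.1818] yaw 73.15
px [163. 348.] mm c [ 401.  -145.7] size [46.  67.6] ang 9.63
px [312. 357.] mm c [ 553.9 -205.6] size [ 54.7 124.7] ang 73.86
px [242. 170.] mm c [543.2  17.1] size [139.4  60.4] ang 73.31
red [312. 357.] [ 0.5552 -0.2053  0.02  ]
red [242. 176.] [0.5431 0.0164 0.02  ]
```

View pics/w4.png

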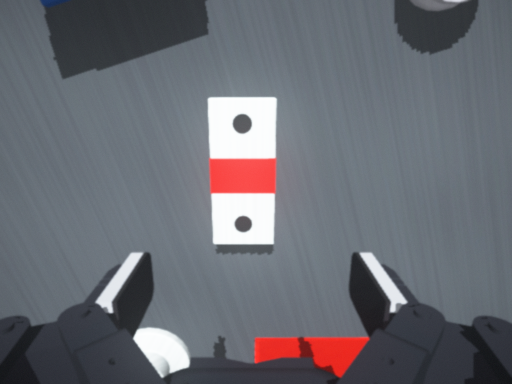

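Request:
apply_moves(steps=[0.2, 2.2, -2, 0, 0.4, 4.3, -6, 0, 0.4, 4.3, -10, 0, 0.4, 4.3, -13.5, 0, 0.4, 4.3, -16, 0, 0.4, 4.3, -17.5, 0, 0.4, 4.3, -18.2, 0, 0.4, 4.3, -18.2, 0], jaw=0)

```text
clock: 10.23
position: [0.5549, 0.0598, -0.0015]
ee_rot: [-0.002, 0.803, 0.596, -0.003]
contact_force: [0.8, -0.5, -0.5]
width: 0.0851
gripper_force: 0.0
```

The picture shows the plate flat at (242,170), with its long axis along the columns, and the box's front face at (312,357) below. The gripper straddles the far end, so I close.

Request:
apply_moves(steps=[0, 0, 0, 0, 0, 0, 0, 0, 0, 0, 0, 0, 0, 0, 0, 0, 0, 0, 0, 0, 0, 0, 0, 0], jaw=255, newtons=100)

```text
clock: 10.73
position: [0.5582, 0.0598, 0.0031]
ee_rot: [0.001, 0.803, 0.596, 0.001]
contact_force: [-1.0, 0.1, 7.4]
width: 0.0574
gripper_force: 108.0
```

Request:
apply_moves(steps=[0, 0, 0.5, 0, 0, 0, 1.5, 0, 0, 0, 3, 0, 0, 0, 5, 0, 0, 0, 8, 0, 0, 0, 11, 0, 0, 0, 13.2, 0, 0, 0, 13.2, 0])

```text
clock: 11.4
position: [0.5606, 0.0598, 0.1386]
ee_rot: [0.003, 0.803, 0.596, 0.004]
contact_force: [1.8, 0.3, -4.0]
width: 0.0572
gripper_force: 108.3
```

Request:
apply_moves(steps=[1, -1, 0, 0, 2.5, -3, 0, 0, 4, -5, 0, 0, 5.5, -7, 0, 0, 6.7, -9, 0, 0, 6.7, -9, 0, 0, 6.7, -9, 0, 0, 6.7, -9, 0, 0])

```text
clock: 12.07
position: [0.6228, -0.0303, 0.1308]
ee_rot: [-0.002, 0.803, 0.596, -0.002]
contact_force: [-0.8, 0.6, -5.8]
width: 0.057
gripper_force: 108.3
```

```bash
python3 plate.py w5 .15
python3 - <<'E'
import cv2,numpy as np
from rig import *
t=get_image("top");a=cv2.imread("pics/w5.png")[:,:,::-1]
b=cv2.resize(t[110:240,230:380],(440,381),interpolation=cv2.INTER_CUBIC)
s=get_image("scene");cv2.imwrite("pics/s5.png",s[:,:,::-1]);cv2.imwrite("pics/t5.png",t[:,:,::-1])
s=cv2.resize(s[150:310,80:260],(340,300),interpolation=cv2.INTER_CUBIC)
o=np.zeros((600,800,3),np.uint8);o[:300,:400]=cv2.resize(a,(400,300));o[:300,400:740]=s;o[300:,:346]=cv2.resize(b,(346,300));cv2.imwrite("pics/m5.png",o[:,:,::-1])
E
```

```text
tcp [ 0.6228 -0.0299  0.1314] yaw 73.14
px [ 95. 383.] mm c [537.  -62.2] size [1.2 1.4] ang 87.66
px [ 53. 367.] mm c [522.6 -48.5] size [7.6 1.3] ang 35.38
px [251. 286.] mm c [620. -37.] size [77.7 84.8] ang 73.89
red [251. 350.] [ 0.6117 -0.0652  0.15  ]
```

View pics/m5.png

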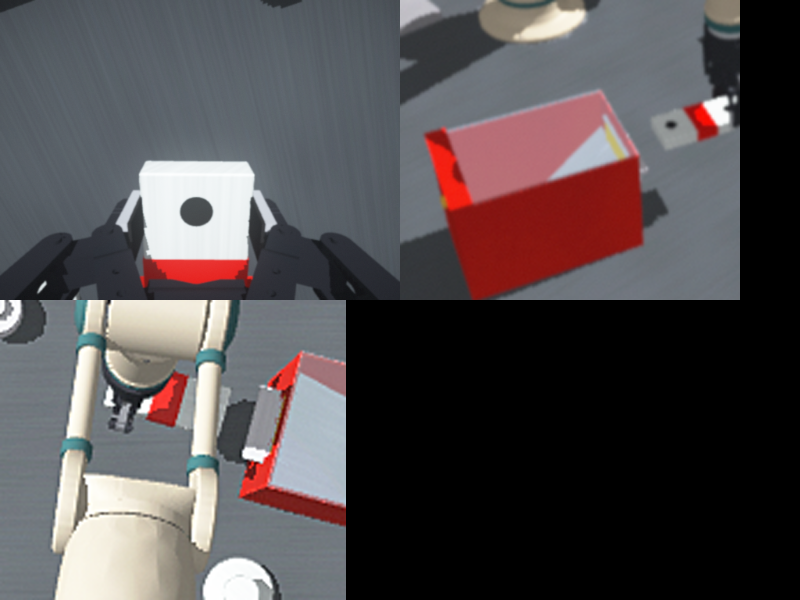

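The picture shows the plate held at its far end: wrist view at top left, plate end at (196,210), level across. In the scene view the plate (700,120) points at the slot side of the box. The top view shows the plate (190,400) roughly in line with the sill (265,420). I check sag and alignment numerically.

Run:
```python
from h import *
from rig import calibration
s=cv2.imread("pics/s5.png")[:,:,::-1].copy();c=calibration("scene")
g=s[195:240,205:262]
for a,r in blobs(s,(0,120,60),(7,255,255),15,(228,195,256,240)):print("band",a,np.round(r[0],1),np.round(r[1],1),r[2])
gray=cv2.cvtColor(s,cv2.COLOR_RGB2GRAY)
m=(gray<60).astype(np.uint8);k=np.zeros_like(m);k[211:222,217:232]=1
M=cv2.moments(m*k);print("hole",M["m00"],M["m10"]/max(M["m00"],1),M["m01"]/max(M["m00"],1))
# front-end plate edge: light-grey mask of plate
hs=cv2.cvtColor(s,cv2.COLOR_RGB2HSV)
tcp=np.array([.6228,-.0301,.1311]);yaw=np.radians(73.2);ax=np.array([np.cos(yaw),np.sin(yaw),0]);ay=np.array([-ax[1],ax[0],0]);up=np.array([0,0,1])
for t in(-8,-4,0,4,8,12):
  T=np.radians(t);a=-ax*np.cos(T)-up*np.sin(T); n=up*np.cos(T)-ax*np.sin(T)
  p0=tcp+up*.007-np.array([0,0,0])   # pivot at pads, plate mid-height
  P=[p0+a*(.045+.048)+n*.010, p0+a*.045+n*.010]
  f=[p0+a*.115+ay*w+n*.01 for w in(-.03,.03)]
  print(t,"hole",proj(c,P[0]).round(1),"bandtop",proj(c,P[1]).round(1),"front corners",proj(c,np.array(f)).round(1).tolist())
for y in range(204,234,2):print(y,"".join("#" if v>150 else "+" if v>100 else "." for v in gray[y,205:262]))
```

```text
band 170.0 [239.5 214. ] [19.9 11.1] 64.98310089111328
hole 8.0 223.25 216.25
-8 hole [[223.8 213.2]] bandtop [[239.  210.6]] front corners [[220.8, 220.7], [212.8, 208.2]]
-4 hole [[223.4 215. ]] bandtop [[238.6 211.5]] front corners [[220.4, 223.0], [212.4, 210.4]]
0 hole [[223.2 216.8]] bandtop [[238.4 212.4]] front corners [[220.1, 225.2], [212.1, 212.6]]
4 hole [[223.  218.5]] bandtop [[238.2 213.2]] front corners [[220.0, 227.4], [212.1, 214.8]]
8 hole [[223.1 220.2]] bandtop [[238.1 214.1]] front corners [[220.1, 229.5], [212.2, 216.9]]
12 hole [[223.2 221.9]] bandtop [[238. 215.]] front corners [[220.4, 231.5], [212.5, 218.9]]
204 +++++++++++++++++++++++++++++++++.++#############+.++....
206 ++++++++++++++++++++++++++.........#############+........
208 +++++++++++++++++++++++++...........+##########+.........
210 ++++++++++++++++++++####+++..........+############+......
212 +++++++++++++++#######++++++...........###########+.....+
214 ++++++++++#####++++++++++++++...........+#########+......
216 +++++++++++##+++.....++++++++++..........+#######++.....+
218 +++++++++++++++++...++++++++++++...........++++++++++.+++
220 +++++++++++++#+++++++++++++++#+++..........++++++++++++++
222 ++++++++++++++######+#######+++++..........++++++++++++++
224 +++++++++++++++##############++++.....+++++++++++++++++++
226 ++++++++++++++++######+++++++++++++++++++++++++++++++++++
228 ++++++++++++++++###++++++++++++++++++++++++++++++++++++++
230 #++++++++++++++++++++++++++++++++++++++++++++++++++++++++
232 +++++++++++++++++++++++++++++++++++++++++++++++++++++++++
```

The hole projects at (223,217), so the plate is level, with its centre at z ≈ 0.138. It is about 2 mm off the slot line, so I correct that and post it.

Request:
apply_moves(steps=[0.1, -0.1, 0, 0.5, -0.4, -1.9, 0, 0.5, -0.8, -3.4, 0, 0.5, -1.3, -5, 0, 0.5, -1.6, -6.2, 0, 0.5, -1.6, -6.2, 0, 0.5])

```text
clock: 12.72
position: [0.6078, -0.0937, 0.1335]
ee_rot: [0.0, 0.801, 0.599, -0.0]
contact_force: [1.0, 0.7, -5.8]
width: 0.0575
gripper_force: 108.4
```

Request:
apply_moves(steps=[-0.3, -1, 0, 0, -0.6, -2, 0, 0, -0.9, -3, 0, 0, -1.2, -4, 0, 0, -1.4, -5, 0, 0, -1.7, -6, 0, 0, -1.7, -6, 0, 0])

```text
clock: 13.3
position: [0.5906, -0.1551, 0.1332]
ee_rot: [0.001, 0.801, 0.599, -0.001]
contact_force: [0.4, -0.5, -8.7]
width: 0.0568
gripper_force: 108.1
```

Request:
apply_moves(steps=[-0.2, -0.7, 0, 0, -0.4, -1.4, 0, 0, -0.6, -2.1, 0, 0, -0.7, -2.4, 0, 0, -0.7, -2.4, 0, 0, -0.7, -2.4, 0, 0])

```text
clock: 13.8
position: [0.5841, -0.1766, 0.1333]
ee_rot: [0.0, 0.801, 0.599, -0.0]
contact_force: [-0.9, -0.5, -8.1]
width: 0.0573
gripper_force: 108.1
```

Run:
```python
import cv2,numpy as np
from rig import *
s=get_image("scene");t=get_image("top");w=get_image("wrist")
st=get_state();print(st["position"],st["contact_force"],st["moment"])
a=cv2.resize(s[180:310,85:265],(415,300),interpolation=cv2.INTER_CUBIC);b=cv2.resize(t[110:230,300:470],(385,272),interpolation=cv2.INTER_CUBIC)
o=np.zeros((600,800,3),np.uint8);o[:300,:415]=a;o[:272,415:]=b;o[300:,:400]=cv2.resize(w,(400,300));cv2.imwrite("pics/m6.png",o[:,:,::-1])
```

```text
[ 0.58427997 -0.17604855  0.1332961 ] [ 1.18643764 -0.88286827 -8.15498889] [ 0.34563167 -0.05365179 -0.02536554]
```

View pics/m6.png

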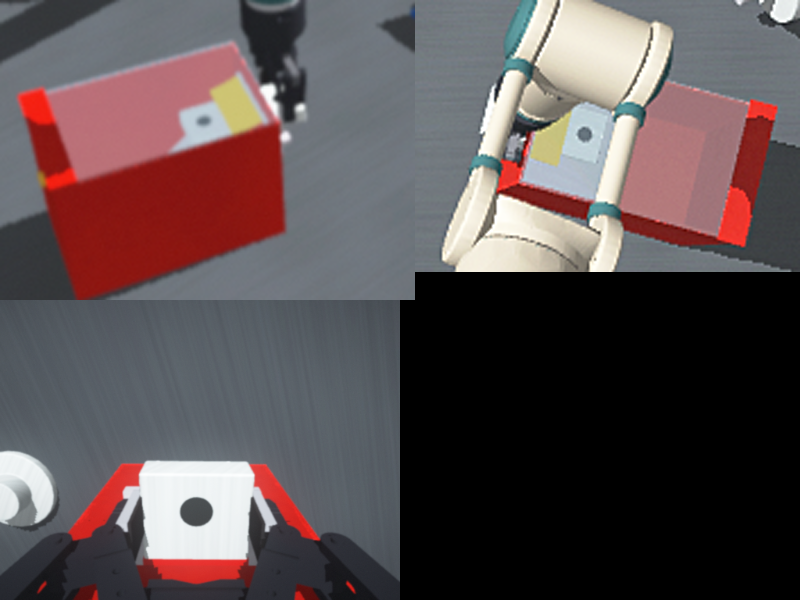

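The plate is half through the slot, centred, with the yellow flap held up on it (scene view (240,100)). Its far end is still in the fingers at (196,510). I release.

Request:
apply_moves(steps=[0, 0, 0, 0, 0, 0, 0, 0, 0, 0, 0, 0, 0, 0, 0, 0, 0, 0, 0, 0, 0, 0, 0, 0, 0, 0, 0, 0, 0, 0, 0, 0], jaw=0)

```text
clock: 14.62
position: [0.5843, -0.1763, 0.1334]
ee_rot: [0.0, 0.8, 0.599, 0.0]
contact_force: [-0.1, -0.3, 0.6]
width: 0.0857
gripper_force: 0.0
```

Request:
apply_moves(steps=[0.5, 1.9, 0, 0, 1.4, 5, 0, 0, 2.5, 8.5, 0, 0, 3.5, 12, 1, 0, 4, 14, 3, 0, 4, 14, 5, 0, 4, 14, 5, 0, 4, 14, 5, 0])

```text
clock: 15.28
position: [0.6251, -0.0361, 0.1844]
ee_rot: [0.001, 0.8, 0.6, 0.001]
contact_force: [0.1, 0.3, 0.4]
width: 0.0854
gripper_force: 0.0
```

Run:
```python
import cv2,numpy as np
from rig import *
s=get_image("scene");t=get_image("top");w=get_image("wrist")
a=cv2.resize(s[120:310,85:345],(410,300),interpolation=cv2.INTER_CUBIC);b=cv2.resize(t[110:230,300:470],(390,275),interpolation=cv2.INTER_CUBIC)
d=cv2.resize(t[90:290,100:360],(390,300),interpolation=cv2.INTER_CUBIC)
o=np.zeros((600,800,3),np.uint8);o[:300,:410]=a;o[:275,410:]=b;o[300:,:400]=cv2.resize(w,(400,300));o[300:,410:]=d;cv2.imwrite("pics/m7.png",o[:,:,::-1])
```

```text
(no output)
```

View pics/m7.png

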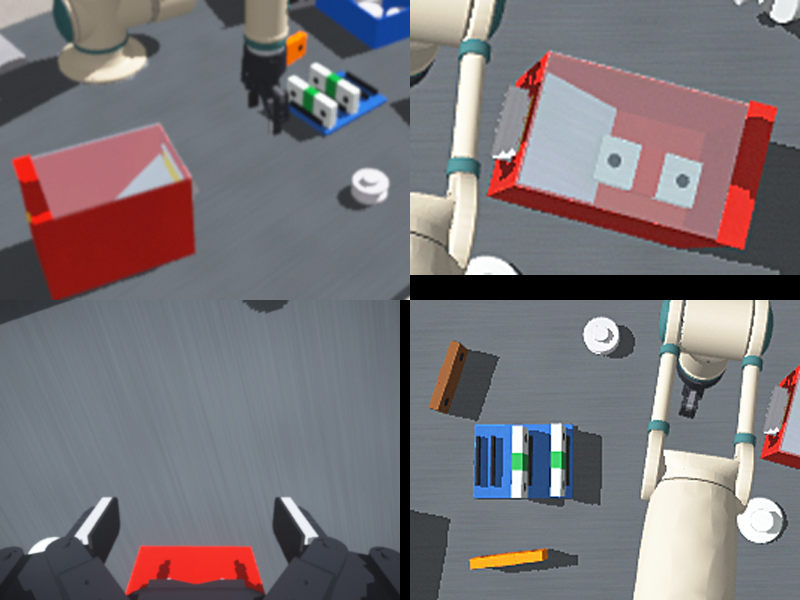

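The top view (upper right) shows the plate wholly inside on the box floor at (648,170). The flap is back down, the slot is clear, and the green plates, pulley and flange are undisturbed. I hand the job in.

```bash
python3 -c "
from rig import *
print(sign_off())"
```

```text
the job is handed in; nothing more can be done
None
```

The red-banded plate was laid flat on the bench, let go, gripped again the flat way and posted; the last pictures show it wholly inside the reject box with the flap shut and the green plates, pulley and flange in place, and the job was handed in at about 15 s.

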